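# Scan the stopper canister and crack its stuck lid open

## Task

On the bottling bench, turn the steel stopper canister on its turntable, lid still shut, until its label squarely faces the scanner block and pause there a moment for the read. Then pull the lid straight up by its handle until the sticky seal lets go, without letting it fly up to its stops, and finish while still holding it: the lid steady in the grip about one centimetre open, the label still facing the scanner. Leave the bottle, the tape dispenser and the loose cap alone.

Things in the scene. Friction and masses are not known exactly. Their poses are not given: they have to be found in the camera images.
- station: fixed wooden jig board, 150 x 150 x 18 mm, with a dark steel turntable disc (radius 38, 12 mm thick) on it that carries the canister. Origin: centre of the board's underside, on the bench and on the turntable's upright axis. Its +x axis points from the turntable's axis to the scanner; z up. Its place and yaw vary.
- canister: upright steel canister, radius 45, height 85 mm, underside 30 mm above the bench, fast on the turntable: it only turns about its upright axis (0.07 N m of friction; stays where left), also by the lid's handle, as the lid turns with it. Starts 0.55 to 1.3 rad counter-clockwise (from above) of facing the scanner. Origin: centre of its underside; +x points out through the label's middle.
- label (a point): the middle of the canister's paper label with dark bars (55 mm high, about 58 mm wide round the side), 45 mm from the axis, 72 mm above the bench. A small dark lug, 16 mm wide, sticks out 15 mm from the canister's rim just above the label's middle and shows from above.
- lid: aluminium lid, radius 47, 12 mm thick, slides straight up on two guide pins, 22 mm from shut to the stops; turns with the canister. Shut, its underside (origin at its centre; axes as the canister's) is 115 mm above the bench. Seal and weight hold it down with 15 to 19 N when shut, 7 to 10 N at 10 mm, under 5 N at 18 mm: the pull fades as it rises and draws it shut if let go.
- handle (a point): grip point in the solid upright handle plate on the lid's middle, 36 mm above the lid's underside (151 mm above the bench when shut). Plate: 14 mm thick along the lid's x, 48 mm long along its y, 40 mm high, its top 52 mm above the lid's underside.
- pin (a point): top of the guide pin on the canister's +y side, 154 mm above the bench; the other pin is across the lid. Steel pins of radius 2.5, collars of radius 5 mm, 37 mm from the axis at y = +-37 mm of the canister, standing up through the lid.
- scanner: fixed grey scanner block, 50 deep x 66 wide x 91 mm high, with a dark window towards the canister; origin centre of its underside, 125 to 165 mm from the canister's axis; its window looks along its own -x, straight at the canister's axis.
- bottle: loose amber glass bottle, radius 38, height 290 mm, standing to the left of the work; bystander. Origin: centre of its underside.
- tape: loose white desk tape dispenser, 140 x 50 x 86 mm, to the right of the work; bystander. Origin: centre of its underside.
- cap: loose small plastic bottle cap, radius 16, height 26 mm, near the robot's left; bystander. Origin: centre of its underside.
Things that resemble listed ones, but are neither listed nor needed, are in the scene too. What is meant by the station is not yellow, and is the smaller of those in its own colour.

How it is judged:
On the way, in this order (a step that is already met when the one before it is completed fails the run):
1. the canister's label faces the scanner and rests there, the lid still shut (y of label in the frame of station between -0.008 and 0.008 m and x of label in the frame of station above 0.03 m and z of lid in the frame of station below 0.118 m and angular speed of canister below 0.1 rad/s), for 0.3 s.
2. the lid has broken free, the label still facing the scanner (y of label in the frame of station between -0.008 and 0.008 m and x of label in the frame of station above 0.03 m and z of lid in the frame of station above 0.12 m), for 0.2 s.
At the end, for the whole second after the job is handed in: The lid is 6 to 15 mm open and still (under 10 mm/s), held by the fingers alone (over 2 N of contact, no bystander wedged under it), and the middle of the label is within 8 mm (10 degrees) of the line from the canister's axis to the scanner (y of label in the frame of station between -0.008 and 0.008 m and x of label in the frame of station above 0.03 m and z of lid in the frame of station between 0.121 and 0.13 m and linear speed of lid below 0.01 m/s and angular speed of canister below 0.1 rad/s and contact force between the fingers and lid above 2 N and contact force between lid and bottle below 0.1 N and contact force between lid and tape below 0.1 N and contact force between lid and cap below 0.1 N); the arm keeps its last pose, push and grip.
It fails at once if the lid flies up to its stops (over 20.5 mm open) (z of lid in the frame of station above 0.1355 m).
It fails at once if the bottle is moved more than 20 mm or tipped (distance of bottle from where it was at the start of the episode above 0.02 m or angle between bottle's own z axis and vertical above 0.3 rad).
It fails at once if the tape is moved more than 20 mm or tipped (distance of tape from where it was at the start of the episode above 0.02 m or angle between tape's own z axis and vertical above 0.3 rad).
It fails at once if the cap is moved more than 20 mm or tipped (distance of cap from where it was at the start of the episode above 0.02 m or angle between cap's own z axis and vertical above 0.3 rad).
It also fails if it takes over 32 s, if anything falls off the work surface, if the arm or the gripper's body presses on something with over 40 N, if the wrist force passes 120 N, or if a joint passes its speed limit or range.

## Robot

A 7-joint arm with a two-finger parallel gripper is mounted at the origin on the work surface. World frame = base frame: x ahead of the robot, y to its left, z up, the work surface at z = 0. Lengths are in m, angles in rad, forces in N, time in s.
With the tool pointing down it reaches from about 0.425 to 0.875 m from the base axis. Payload 8.4 kg.
Tool frame: the origin (TCP) lies between the finger pads; the fingertips stand 19 mm ahead of it and the grasp point (between the pads) is the TCP (env.tip_extent is the distance from the TCP to the fingertips, in m); z points along the fingers, x is the direction in which the jaws open and shut, and the axes are right-handed (so a half turn about z gives the same grasp; the last joint's range is limited). The gripper opens to 85 mm and grips with 20 to 120 N. Pads are 22 mm wide; open, the fingers measure 114 mm over their backs; the gripper's body (76 mm by 85 mm) begins 54 mm behind the grasp point. The pads swing forward as they close: fully open they stand 13 mm farther back than shut.
Start: joints at [1.038, 0.333, 0.04, 1.465, -0.013, 1.343, -0.059], TCP at [0.273, -0.59, 0.226] pointing down, gripper open.
Joint ranges: [-2.58, 2.58], [-0.38, 2.09], [-1.3, 1.39], [0.25, 2.4], [-1.5, 4.64], [0.08, 2.09], [-2.65, 2.65]. Speed limits (rad/s): [2.22, 2.22, 2.79, 2.79, 3.14, 3.14, 3.14].

## Interface

Orientations are given as a 3x3 rotation matrix whose columns are the frame's x, y, z axes.
In Python, from bench import env, eyes, boxes_of, cut_out, place_of gives the robot as it stands.
- The arm moves only by the tool drive_tool, never from a script. Its argument "targets" is a list of rows, each a list of 7 numbers: the closure, from -1 (fully open) to 1 (shut), then the shift along the tool's x, y, z in cm, then the turn, a rotation vector about the tool's x, y, z in degrees. In form: [[fingers, tx, ty, tz, rx, ry, rz], ...]. A call has 1 to 5 rows; each row shifts and turns the pose as measured when the row begins, along the tool's axes as they then stand; what a row does not reach is not made up. A row lasts 1/10 s, in which the tool goes at most 50 mm and 8.59 degrees, less where a joint would pass 70% of its speed; a pose out of reach is approached as far as the arm can. A call with a gripper value outside its range is refused whole. The fingers move at their own pace and stop on an object; "squeeze" is the grip in N (left out, the last holds). Time passes only in rows, so rows that do not move let the fingers close. It gives the time, the measured TCP pose, the force and the opening at its end, in the units of the state.
- env.get_state(): the state, without advancing time (a new reading comes with each control period).
- eyes.capture(name): name is "scene" or "top"; returns a dict with "pixels" (480x640x3 uint8, red, green, blue), "fov_y" (degrees; the focal length in pixels is half the picture's height over the tangent of half this angle, whatever the lens; pixels are square), "cx", "cy" (the principal point, pixels), "world_from_camera" (4x4, takes a point from camera to world coordinates). Camera axes: x right, y up, looking along -z (the intrinsics and any distortion apply to the point x, -y, -z); pixel columns grow to the right and rows downward; lengths in m; the calibration is good to about 2 mm. A picture is of the moment at which its call begins. There is no depth.
- env.job_done(): hands the job in, once; it reports no verdict.
Trained networks look in a picture, given as the dict that the camera call returned (one of the last four; its "shot" number tells which), for a name from the list of things; names that differ only in an ending like _2 or _b are one class to them, and where a whole thing is asked for, a point or a joint stands for the part that bears it (a point fixed in the world has none). Each returns a list of dicts, best first, with "conf" (0 to 1); they miss things now and then, are a little off and sometimes report something else, mostly with a low value. They report only what shows in the picture. A call takes as long as a camera call. They do not tell look-alikes from the thing itself.
- boxes_of(picture, thing): "point" ([column, row] in pixels, amid what is visible of it).
- cut_out(picture, thing): "region" (480x640 bool, what is visible of it) and "point" ([column, row] in pixels, amid what is visible of it).
- place_of(picture, thing): "point" ([column, row] in pixels: a listed point, or the origin of a listed thing).
The state is a dict: "time": time; "joint_pos": joint angles; "qd": joint speeds; "effort": joint torques, N m; "eef_pos": TCP position; "tool_rot": TCP orientation; "ft_force": force on the tool from outside, world axes, zero at the start; "moment": the same for the moment, N m; "gripper_width": finger opening in m.
Only numpy, scipy, OpenCV 4.12 (cv2) and the standard library are available. Lean on these libraries where they do the work, as an engineer would, in place of code of your own. Each camera call takes 0.05 s, during which the arm holds its last target. There are 200 camera calls.

## Working session

There is one attempt and no reset: what is moved stays moved. The work goes in short steps, Python scripts to look and compute and a tool call to move; the robot and the scene stay as the last step left them, time stands still between calls to the robot, and variables do not carry over. Pictures are saved under pics/ and viewed, about 8 in all and at most 12, crops included, and the job is handed in when it is done.

Besides the shell and the picture viewer there is one more tool, called after ">>>" as name(argument=value, ...) on one line, values as JSON. drive_tool: Moves the arm, as the interface text tells. Its arguments: {"type":"object","properties":{"targets":{"type":"array"},"squeeze":{"type":"number"}},"required":["targets"]}

```bash
mkdir -p pics; ls; cat > h.py <<'E'
import numpy as np, cv2
from bench import env, eyes, boxes_of, cut_out, place_of
def ray(p,px):
    f=240/np.tan(np.radians(p["fov_y"]/2)); M=np.array(p["world_from_camera"])
    d=np.array([(px[0]-p["cx"])/f,-(px[1]-p["cy"])/f,-1.]); return M[:3,3],M[:3,:3]@d
def atz(p,px,z):
    o,d=ray(p,px); return o+d*(z-o[2])/d[2]
Z=dict(station=0,canister=.03,label=.072,lid=.115,handle=.151,pin=.154,scanner=0,bottle=0,tape=0,cap=0)
E
python3 - <<'E'
from h import *
for n in("top","scene"):
    p=eyes.capture(n); print(n,p.keys() if n=="top" else "",p["fov_y"],p["cx"],p["cy"],np.round(p["world_from_camera"],3).tolist())
    cv2.imwrite(f"pics/{n}0.png",p["pixels"][:,:,::-1])
    for t,z in Z.items():
        for r in place_of(p,t)[:3]: print(t,round(r["conf"],2),np.round(r["point"]),np.round(atz(p,r["point"],z),3))
s=env.get_state(); print(s["time"],s["eef_pos"],np.round(s["tool_rot"],2),s["gripper_width"],s["ft_force"])
E
```

```text
pics
top dict_keys(['pixels', 'fov_y', 'cx', 'cy', 'world_from_camera', 'shot']) 57.75562108193781 317.2198419476396 239.21636844651917 [[-0.02, 0.997, -0.077, 0.502], [-1.0, -0.021, -0.018, -0.015], [-0.02, 0.076, 0.997, 1.182], [0.0, 0.0, 0.0, 1.0]]
station 0.84 [371. 258.] [ 0.538 -0.138  0.   ]
station 0.67 [425. 161.] [ 0.803 -0.293  0.   ]
station 0.6 [262. 272.] [0.507 0.158 0.   ]
canister 0.97 [431. 158.] [ 0.803 -0.302  0.03 ]
canister 0.87 [370. 260.] [ 0.533 -0.133  0.03 ]
canister 0.67 [260. 275.] [0.499 0.159 0.03 ]
label 0.93 [274. 256.] [0.546 0.116 0.072]
lid 0.9 [377. 255.] [ 0.542 -0.14   0.115]
lid 0.86 [436. 149.] [ 0.803 -0.295  0.115]
lid 0.8 [256. 275.] [0.5   0.158 0.115]
handle 0.9 [250. 275.] [0.501 0.165 0.151]
handle 0.72 [376. 258.] [ 0.534 -0.135  0.151]
handle 0.69 [437. 142.] [ 0.809 -0.288  0.151]
pin 0.76 [435. 133.] [ 0.832 -0.283  0.154]
pin 0.64 [234. 256.] [0.545 0.201 0.154]
pin 0.62 [365. 248.] [ 0.557 -0.107  0.154]
scanner 0.59 [416. 230.] [ 0.614 -0.262  0.   ]
bottle 0.93 [172. 274.] [0.506 0.405 0.   ]
tape 0.63 [481. 269.] [ 0.503 -0.432
[... 726 characters left out ...]
0.115]
lid 0.94 [389. 256.] [0.483 0.139 0.115]
lid 0.77 [160. 195.] [ 0.792 -0.309  0.115]
handle 0.89 [392. 245.] [0.479 0.137 0.151]
handle 0.85 [291. 179.] [ 0.539 -0.137  0.151]
handle 0.62 [154. 188.] [ 0.801 -0.304  0.151]
pin 0.95 [298. 190.] [ 0.548 -0.098  0.154]
pin 0.93 [388. 262.] [0.515 0.164 0.154]
pin 0.85 [144. 199.] [ 0.834 -0.284  0.154]
scanner 0.92 [238. 208.] [ 0.631 -0.249  0.   ]
bottle 0.77 [460. 378.] [0.507 0.406 0.   ]
tape 0.58 [244. 144.] [ 0.494 -0.429  0.   ]
cap 0.73 [472. 310.] [0.37  0.315 0.   ]
1.1 [ 0.27320044 -0.58976007  0.22569953] [[ 0.42 -0.91 -0.  ]
 [-0.91 -0.42  0.  ]
 [-0.   -0.   -1.  ]] 0.08556625523648326 [ 0.20937613 -0.69572595  0.03197529]
```

View pics/top0.png

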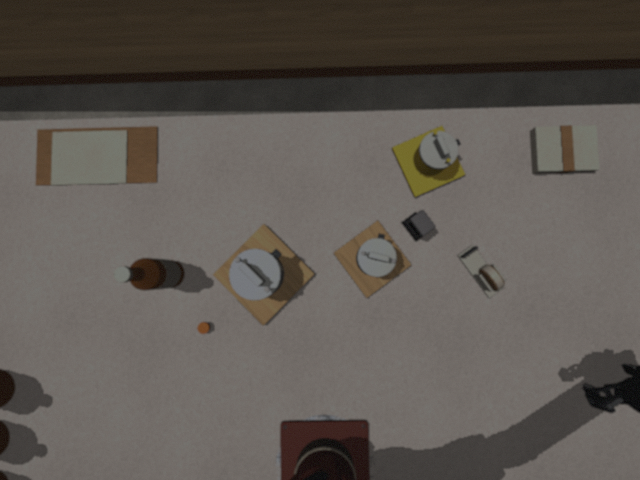

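View pics/scene0.png

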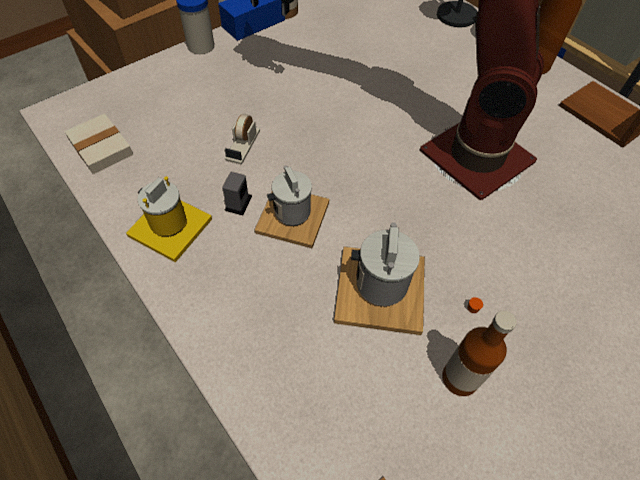

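Candidates for the station, top image: the yellow one (428,160), the large wooden one (264,275) and the small wooden one (372,258). Not yellow and the smaller of its colour means the one at (372,258). I'll check it in a crop and refine the axis, scanner direction and handle yaw.

```bash
python3 - <<'E'
from h import *
p=eyes.capture("top"); im=p["pixels"]
c=im[195:315,320:480]; cv2.imwrite("pics/crop1.png",cv2.resize(c[:,:,::-1],None,fx=5,fy=5,interpolation=cv2.INTER_CUBIC))
hsv=cv2.cvtColor(im,cv2.COLOR_RGB2HSV); m=((hsv[:,:,1]>85)&(hsv[:,:,0]<25)).astype(np.uint8); m[:, :325]=0;m[:,420:]=0;m[:210]=0;m[310:]=0
m=cv2.morphologyEx(m,cv2.MORPH_OPEN,np.ones((3,3)))
pts=np.argwhere(m)[:,::-1]; w=np.array([atz(p,q,.018)[:2] for q in pts],np.float32)
print("board rect",cv2.minAreaRect(w),len(w))
for nm in("top","scene"):
    q=p if nm=="top" else eyes.capture("scene")
    for t,z0,z1 in(("scanner",0,.091),("canister",.03,.1)):
        for r in cut_out(q,t)[:3]: print(nm,t,round(r["conf"],2),np.round(r["point"]),r["region"].sum())
print("f",240/np.tan(np.radians(p["fov_y"]/2)))
E
```

```text
board rect ((0.5368834733963013, -0.1384982317686081), (0.146235853433609, 0.14642801880836487), 35.055965423583984) 1611
top scanner 0.86 [417. 228.] 633
top canister 0.8 [376. 256.] 1269
top canister 0.7 [486. 273.] 1202
top canister 0.6 [257. 273.] 2245
scene scanner 0.84 [238. 192.] 947
scene canister 0.92 [384. 267.] 3960
scene canister 0.92 [162. 207.] 2073
scene canister 0.82 [290. 194.] 1913
f 435.15748387544863
```

View pics/crop1.png

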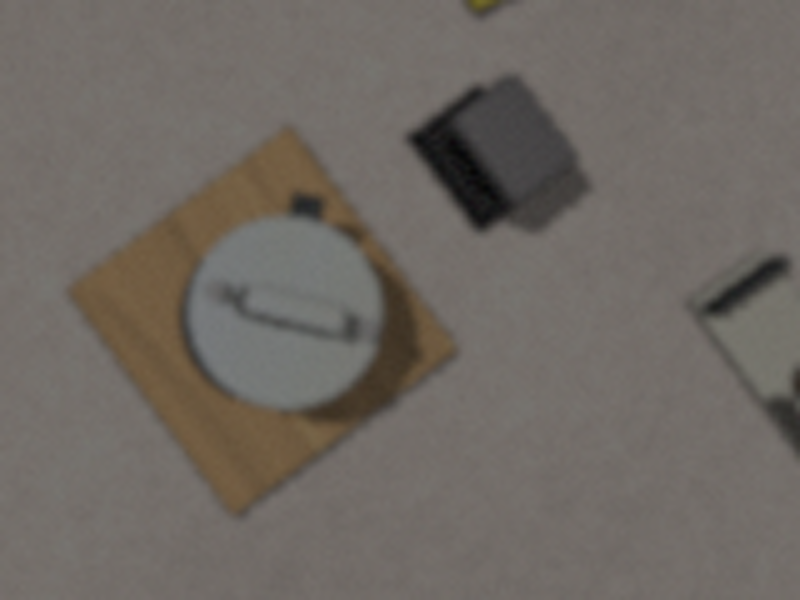

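```bash
python3 - <<'E'
from h import *
p=eyes.capture("top")
g=lambda x,y,z: atz(p,((x+.5)/5-.5+320,(y+.5)/5-.5+195),z)[:2]
B=[g(*c,.018) for c in((290,127),(457,350),(238,517),(68,290))]
ctr=np.mean(B,0);print("board",np.round(B,4).tolist(),ctr)
for i in range(4):
    d=B[(i+1)%4]-B[i]; print(np.linalg.norm(d),np.degrees(np.arctan2(d[1],d[0])))
lug=g(307,205,.108)-ctr; print("lug",np.linalg.norm(lug),np.degrees(np.arctan2(lug[1],lug[0])))
a,b=g(222,291,.154),g(360,328,.154); print("pins",a,b,(a+b)/2,np.linalg.norm(a-b),np.degrees(np.arctan2(*(a-b)[::-1])))
a,b=g(240,287,.167),g(348,318,.167);print("handle far edge",a,b,np.degrees(np.arctan2(*(a-b)[::-1])),np.linalg.norm(a-b))
W=[g(*c,.091) for c in((513,75),(577,155),(515,207),(452,130))]; print("scanner top",np.mean(W,0),np.mean(W,0)-ctr, np.degrees(np.arctan2(*(np.mean(W,0)-ctr)[::-1])))
print("lid centre",g(284,311,.127))
q=eyes.capture("scene")
for t in("handle","lid","pin"):
  for r in place_of(q,t)[:3]: print(t,round(r["conf"],2),r["point"],np.round(atz(q,r["point"],Z[t]),4))
E
```

```text
board [[0.6399, -0.1566], [0.5186, -0.2416], [0.4326, -0.1228], [0.5548, -0.0355]] [ 0.53645207 -0.13912939]
0.1480953688851783 -144.99658603604487
0.146620296233038 125.90031799503629
0.15018589738679006 35.535740734028664
0.14799781804907347 -54.91488281880117
lug 0.05555423698424278 -14.314942818929051
pins [ 0.54667575 -0.10571134] [ 0.52791039 -0.17002399] [ 0.53729307 -0.13786767] 0.06699443994061105 73.73363121584168
handle far edge [ 0.54780346 -0.11298333] [ 0.53234301 -0.16265713] 72.71179397249354 0.052024147699778735
scanner top [ 0.62132206 -0.25975081] [ 0.08487    -0.12062142] -54.86953843027612
lid centre [ 0.53754536 -0.13773915]
handle 0.96 [392.7, 244.2] [0.476  0.1356 0.151 ]
handle 0.9 [155.1, 189.7] [ 0.8015 -0.2971  0.151 ]
handle 0.65 [289.7, 177.1] [ 0.5384 -0.1437  0.151 ]
lid 0.97 [289.0, 191.4] [ 0.548  -0.1349  0.115 ]
lid 0.92 [159.2, 196.3] [ 0.7964 -0.3056  0.115 ]
lid 0.86 [387.1, 256.1] [0.4861 0.1366 0.115 ]
pin 0.74 [297.4, 188.7] [ 0.5463 -0.1034  0.154 ]
pin 0.69 [145.7, 198.0] [ 0.8298 -0.2857  0.154 ]
pin 0.66 [391.2, 263.5] [0.5122 0.1696 0.154 ]
```

>>> drive_tool(targets=[[-1, -2.7, -3.9, 0, 0, 0, 0], [-1, -2.7, -3.9, 0, 0, 0, 0], [-1, -2.7, -3.9, 0, 0, 0, 0], [-1, -2.7, -3.9, 0, 0, 0, 0], [-1, -2.7, -3.9, 0, 0, 0, 0]], squeeze=50)

```text
time: 2.15
eef_pos: [0.3915, -0.3859, 0.2243]
tool_rot: [[0.408, -0.913, -0.003], [-0.913, -0.408, -0.003], [0.002, 0.004, -1.0]]
ft_force: [1.1, -0.4, 1.0]
gripper_width: 0.0854
```

>>> drive_tool(targets=[[-1, -2.7, -3.9, 0, 0, 0, 0], [-1, -2.7, -3.9, 0, 0, 0, 0], [-1, -2.7, -3.9, 0, 0, 0, 0], [-1, -2.7, -3.9, 0, 0, 0, 0], [-1, 0, 0, 0, 0, 0, -8]])

```text
time: 2.65
eef_pos: [0.4963, -0.2092, 0.2252]
tool_rot: [[0.536, -0.844, 0.002], [-0.844, -0.536, -0.003], [0.003, 0.0, -1.0]]
ft_force: [0.2, -0.0, 0.2]
gripper_width: 0.0853
```

>>> drive_tool(targets=[[-1, 0, 0, 0, 0, 0, -8], [-1, 0, 0, 0, 0, 0, -8], [-1, 0, 0, 0, 0, 0, -8], [-1, 0, 0, 0, 0, 0, -8], [-1, 0, 0, 0, 0, 0, -8]])

```text
time: 3.15
eef_pos: [0.4978, -0.206, 0.2258]
tool_rot: [[0.963, -0.269, 0.003], [-0.269, -0.963, -0.003], [0.004, 0.002, -1.0]]
ft_force: [-0.2, 0.2, -0.8]
gripper_width: 0.0854
```

```bash
cat >> h.py <<'E'
from scipy.spatial.transform import Rotation as R
def need(x,y,z,yaw):
    s=env.get_state(); T=np.array(s["tool_rot"]); y0=np.radians(yaw)
    G=np.array([[np.cos(y0),np.sin(y0),0],[np.sin(y0),-np.cos(y0),0],[0,0,-1]])
    print("t",round(s["time"],2),"pos",np.round(s["eef_pos"],4),"yaw",round(np.degrees(np.arctan2(T[1,0],T[0,0])),1),"F",np.round(s["ft_force"],1),"M",np.round(s["moment"],2),"w",round(s["gripper_width"],4),"q",np.round(s["joint_pos"],2))
    print("need cm",np.round(T.T@(np.array([x,y,z])-s["eef_pos"])*100,2),"deg",np.round(np.degrees(R.from_matrix(T.T@G).as_rotvec()),1))
E
python3 -c "
from h import *
need(.5372,-.138,.226,-16.3)"
```

```text
t 3.15 pos [ 0.4978 -0.206   0.2258] yaw -15.6 F [-0.2  0.2 -0.8] M [ 0.02  0.03 -0.05] w 0.0854 q [ 0.6   0.12 -0.32  1.73  0.04  1.3   0.  ]
need cm [ 1.96 -7.6  -0.03] deg [ 0.1 -0.2  0.7]
```

>>> drive_tool(targets=[[-1, 1, -3.8, 0, 0, 0, 0.7], [-1, 1, -3.8, 0, 0, 0, 0], [-1, 0, 0, 0, 0, 0, 0]])

```text
time: 3.45
eef_pos: [0.5385, -0.1379, 0.2261]
tool_rot: [[0.961, -0.276, 0.004], [-0.276, -0.961, -0.004], [0.005, 0.003, -1.0]]
ft_force: [0.4, 0.6, 0.8]
gripper_width: 0.0855
```

```bash
python3 -c "
from h import *
need(.5372,-.138,.153,-16.3)
p=eyes.capture('scene'); cv2.imwrite('pics/s1.png',cv2.resize(p['pixels'][110:250,200:400,::-1],None,fx=4,fy=4,interpolation=cv2.INTER_CUBIC))"
```

```text
t 3.45 pos [ 0.5385 -0.1379  0.2261] yaw -16.0 F [0.4 0.6 0.8] M [0.02 0.05 0.01] w 0.0855 q [ 0.51  0.16 -0.38  1.68  0.07  1.3  -0.16]
need cm [-0.16  0.03  7.31] deg [ 0.2 -0.3  0.3]
```

View pics/s1.png

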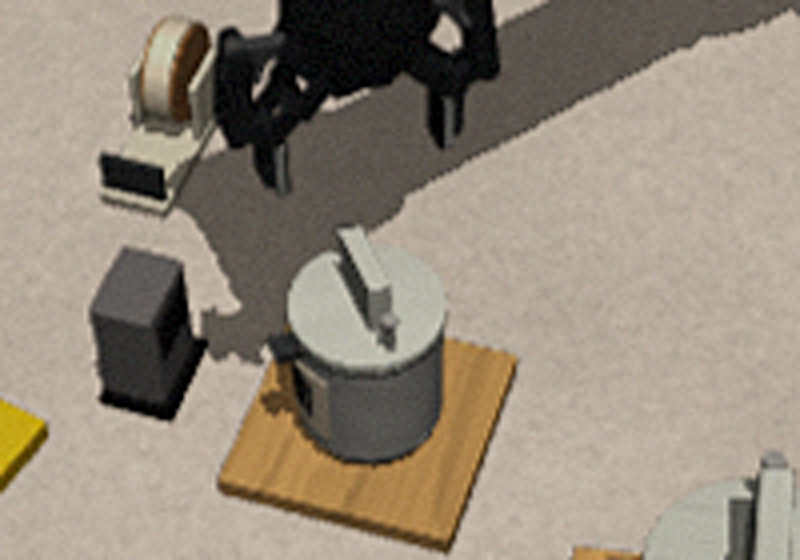

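The picture shows the open fingers straddling the handle (crop 365,270), with clear space around. I'll descend.

>>> drive_tool(targets=[[-1, -0.1, 0, 2, 0, 0, 0], [-1, 0, 0, 2, 0, 0, 0], [-1, 0, 0, 2, 0, 0, 0], [-1, 0, 0, 1, 0, 0, 0], [-1, 0, 0, 0.2, 0, 0, 0]])

```text
time: 4.0
eef_pos: [0.5357, -0.1457, 0.1531]
tool_rot: [[0.959, -0.282, 0.005], [-0.282, -0.959, -0.009], [0.007, 0.007, -1.0]]
ft_force: [-0.0, 0.1, -0.4]
gripper_width: 0.0855
```

```bash
python3 -c "
from h import *
need(.5372,-.138,.153,-16.3)"
```

```text
t 4.0 pos [ 0.5357 -0.1457  0.1531] yaw -16.4 F [-0.   0.1 -0.4] M [-0.02 -0.04 -0.05] w 0.0855 q [ 0.51  0.21 -0.37  1.78  0.09  1.16 -0.18]
need cm [-0.08 -0.78 -0.  ] deg [ 0.4 -0.4 -0.1]
```

>>> drive_tool(targets=[[-1, -0.1, -0.8, 0, 0.4, -0.4, 0], [-0.4, 0, 0, 0, 0, 0, 0], [0.2, 0, 0, 0, 0, 0, 0]], squeeze=40)

```text
time: 4.3
eef_pos: [0.5377, -0.1381, 0.1548]
tool_rot: [[0.959, -0.284, 0.001], [-0.284, -0.959, 0.0], [0.001, -0.001, -1.0]]
ft_force: [-0.3, -0.0, -0.4]
gripper_width: 0.059
```

```bash
python3 -c "
from h import *
need(.5372,-.138,.153,-16.3)"
```

```text
t 4.3 pos [ 0.5377 -0.1381  0.1548] yaw -16.5 F [-0.3 -0.  -0.4] M [-0.01 -0.02  0.01] w 0.059 q [ 0.5   0.22 -0.38  1.77  0.09  1.17 -0.19]
need cm [-0.05  0.01  0.18] deg [-0.  -0.1 -0.2]
```

>>> drive_tool(targets=[[0.2, 0, 0, 0.2, 0, 0, 0], [1, 0, 0, 0, 0, 0, 0], [1, 0, 0, 0, 0, 0, 0], [1, 0, 0, 0, 0, 0, 0], [1, 0, 0, 0, 0, 0, 0]])

```text
time: 4.8
eef_pos: [0.5371, -0.1377, 0.1542]
tool_rot: [[0.959, -0.283, 0.001], [-0.283, -0.959, -0.0], [0.001, -0.0, -1.0]]
ft_force: [0.0, 0.3, -1.5]
gripper_width: 0.0128
```

```bash
python3 -c "
from h import *
need(.5372,-.138,.153,-54.8)"
```

```text
t 4.8 pos [ 0.5371 -0.1377  0.1542] yaw -16.4 F [ 0.   0.3 -1.5] M [ 0.01 -0.27  0.04] w 0.0128 q [ 0.5   0.22 -0.38  1.78  0.09  1.17 -0.19]
need cm [0.02 0.03 0.12] deg [-0.  -0.  38.4]
```

>>> drive_tool(targets=[[1, 0, 0, 0, 0, 0, 3], [1, 0, 0, 0, 0, 0, 4], [1, 0, 0, 0, 0, 0, 4], [1, 0, 0, 0, 0, 0, 4]], squeeze=70)

```text
time: 5.2
eef_pos: [0.5371, -0.1377, 0.1543]
tool_rot: [[0.849, -0.528, 0.001], [-0.528, -0.849, -0.0], [0.001, -0.0, -1.0]]
ft_force: [-1.7, 0.7, 0.7]
gripper_width: 0.0114
```

```bash
python3 -c "
from h import *
need(.5372,-.138,.154,-54.8)"
```

```text
t 5.2 pos [ 0.5371 -0.1377  0.1543] yaw -31.9 F [-1.7  0.7  0.7] M [0.05 0.21 0.11] w 0.0114 q [ 0.48  0.21 -0.35  1.78  0.08  1.16 -0.45]
need cm [0.02 0.02 0.03] deg [-0.  -0.  22.9]
```

>>> drive_tool(targets=[[1, 0, 0, 0, 0, 0, 5], [1, 0, 0, 0, 0, 0, 5], [1, 0, 0, 0, 0, 0, 5], [1, 0, 0, 0, 0, 0, 4], [1, 0, 0, 0, 0, 0, 3]])

```text
time: 5.7
eef_pos: [0.537, -0.1376, 0.1544]
tool_rot: [[0.576, -0.817, 0.0], [-0.817, -0.576, -0.0], [0.001, -0.0, -1.0]]
ft_force: [-0.4, 0.1, 1.2]
gripper_width: 0.0115
```

```bash
cat > chk.py <<'E'
from h import *
import sys
need(.5372,-.138,.154,-54.8)
p=eyes.capture('scene'); q=eyes.capture('top')
a=p['pixels'][140:240,215:335,::-1]; b=q['pixels'][195:315,320:464,::-1]
a=cv2.resize(a,(480,400),interpolation=cv2.INTER_CUBIC); 
b=cv2.resize(b,(480,400),interpolation=cv2.INTER_CUBIC)
cv2.imwrite(sys.argv[1],cv2.resize(np.hstack([a,b]),(800,333)))
s=np.array([.537,-.138]); 
for n,c in(("scene",p),("top",q)):
  for t in("label","pin","lid"):
    for r in place_of(c,t):
      w=atz(c,r["point"],Z[t])[:2]
      if np.linalg.norm(w-s)<.07: print(n,t,round(r["conf"],2),np.round(r["point"],1),np.round(w,4),"ang",round(np.degrees(np.arctan2(*(w-s)[::-1])),1))
E
python3 chk.py pics/c1.png
```

```text
t 5.7 pos [ 0.537  -0.1376  0.1544] yaw -54.8 F [-0.4  0.1  1.2] M [0.05 0.23 0.08] w 0.0115 q [ 0.44  0.21 -0.31  1.78  0.07  1.16 -0.84]
need cm [0.04 0.01 0.04] deg [-0. -0. -0.]
scene label 0.95 [273.9 195.4] [ 0.5648 -0.1762] ang -54.0
scene pin 0.88 [284.  191.8] [ 0.5756 -0.1144] ang 31.5
scene lid 0.94 [290.1 188.6] [ 0.5409 -0.1402] ang -29.4
top pin 0.55 [369.5 242.5] [ 0.5707 -0.1194] ang 28.9
top lid 0.62 [379.2 257.1] [ 0.5371 -0.1459] ang -89.5
```

View pics/c1.png

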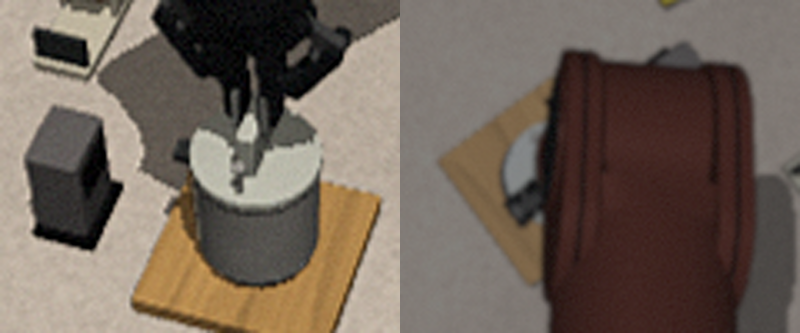

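```bash
cat > z.py <<'E'
from h import *
import sys
p=eyes.capture('scene'); a=p['pixels'][170:215,255:315,::-1]
o=cv2.imread('pics/scene0.png')[170:215,255:315]
cv2.imwrite(sys.argv[1],cv2.convertScaleAbs(cv2.resize(np.vstack([o,a]) if 0 else a,(800,600),interpolation=cv2.INTER_CUBIC),alpha=1.4,beta=15))
f=240/np.tan(np.radians(p["fov_y"]/2)); M=np.linalg.inv(np.array(p["world_from_camera"]))
def px(w):
    c=M[:3,:3]@w+M[:3,3]; return np.array([p["cx"]-f*c[0]/c[2],p["cy"]+f*c[1]/c[2]])
def zoom(u): return np.round((u+.5-np.array([255,170]))*800/60).astype(int)
ax=np.array([.5371,-.1377])
for th in(-50,-55,-60):
    t=np.radians(th); e=np.array([np.cos(t),np.sin(t)]); n=np.array([-e[1],e[0]])
    P=lambda r,l,z: zoom(px(np.array([*(ax+r*e+l*n),z])))
    print(th,"lug corners z.115:",[P(60,l,.115).tolist() if 0 else P(.06,l,.115).tolist() for l in(-.008,.008)],"inner",P(.047,0,.115).tolist(),"pin",P(0,.037,.154).tolist(),"hplate end bottom x±7",[P(x,.024,.127).tolist() for x in(-.007,.007)],"top",[P(x,.024,.167).tolist() for x in(-.007,.007)])
E
python3 z.py pics/z1.png
```

```text
-50 lug corners z.115: [[183, 162], [160, 230]] inner [243, 208] pin [444, 271] hplate end bottom x±7 [[506, 321], [427, 307]] top [[500, 170], [419, 156]]
-55 lug corners z.115: [[196, 141], [165, 207]] inner [249, 191] pin [425, 267] hplate end bottom x±7 [[493, 321], [416, 302]] top [[487, 170], [409, 150]]
-60 lug corners z.115: [[211, 121], [173, 184]] inner [258, 174] pin [408, 262] hplate end bottom x±7 [[481, 320], [407, 296]] top [[475, 169], [398, 145]]
```

View pics/z1.png

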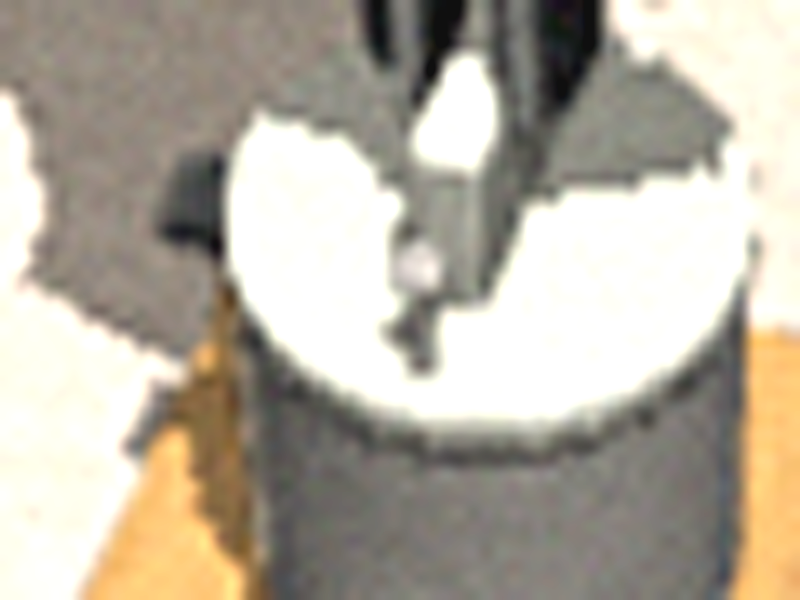

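>>> drive_tool(targets=[[1, 0, 0, 0, 0, 0, 0], [1, 0, 0, 0, 0, 0, 0], [1, 0, 0, 0, 0, 0, 0], [1, 0, 0, 0, 0, 0, 0], [1, 0, 0, 0, 0, 0, 0]], squeeze=90)

```text
time: 6.65
eef_pos: [0.537, -0.1376, 0.1544]
tool_rot: [[0.58, -0.815, 0.001], [-0.815, -0.58, -0.0], [0.0, -0.0, -1.0]]
ft_force: [-0.8, 0.8, 1.2]
gripper_width: 0.0106
```

>>> drive_tool(targets=[[1, 0, 0, -0.1, 0, 0, 0]])

```text
time: 6.75
eef_pos: [0.5369, -0.1376, 0.1546]
tool_rot: [[0.58, -0.815, 0.0], [-0.815, -0.58, 0.0], [0.0, -0.0, -1.0]]
ft_force: [4.7, -0.4, -14.2]
gripper_width: 0.0105
```

>>> drive_tool(targets=[[1, 0, 0, -0.2, 0, 0, 0]])

```text
time: 6.85
eef_pos: [0.5368, -0.1376, 0.1548]
tool_rot: [[0.58, -0.815, -0.0], [-0.815, -0.58, 0.001], [-0.001, 0.0, -1.0]]
ft_force: [9.0, -1.6, -22.7]
gripper_width: 0.0107
```

>>> drive_tool(targets=[[1, 0, 0, -0.2, 0, 0, 0]])

```text
time: 6.95
eef_pos: [0.5368, -0.1376, 0.1549]
tool_rot: [[0.58, -0.815, -0.001], [-0.815, -0.58, 0.001], [-0.001, 0.0, -1.0]]
ft_force: [8.4, -1.2, -18.1]
gripper_width: 0.0102
```

>>> drive_tool(targets=[[1, 0, 0, -0.2, 0, 0, 0]])

```text
time: 7.05
eef_pos: [0.5368, -0.1376, 0.155]
tool_rot: [[0.58, -0.815, -0.002], [-0.815, -0.58, 0.002], [-0.002, 0.0, -1.0]]
ft_force: [7.2, -1.3, -18.8]
gripper_width: 0.0106
```

>>> drive_tool(targets=[[1, 0, 0, -0.3, 0, 0, 0], [1, 0, 0, -0.3, 0, 0, 0]], squeeze=110)

```text
time: 7.25
eef_pos: [0.5367, -0.1376, 0.156]
tool_rot: [[0.58, -0.814, -0.003], [-0.814, -0.58, 0.003], [-0.004, 0.001, -1.0]]
ft_force: [9.6, -1.2, -24.9]
gripper_width: 0.0097
```

>>> drive_tool(targets=[[1, 0, 0, -0.4, 0, 0, 0]])

```text
time: 7.35
eef_pos: [0.5367, -0.1375, 0.1569]
tool_rot: [[0.58, -0.814, -0.004], [-0.814, -0.58, 0.004], [-0.006, 0.001, -1.0]]
ft_force: [14.4, -2.1, -32.7]
gripper_width: 0.0098
```

```bash
python3 - <<'E'
from h import *
need(.5371,-.1377,.158,-54.8)
p=eyes.capture('scene')
cv2.imwrite('pics/z2.png',cv2.convertScaleAbs(cv2.resize(p['pixels'][170:215,255:315,::-1],(800,600),interpolation=cv2.INTER_CUBIC),alpha=1.0))
E
```

```text
t 7.35 pos [ 0.5367 -0.1375  0.1569] yaw -54.5 F [ 14.4  -2.1 -32.7] M [-0.63 -3.17 -0.07] w 0.0098 q [ 0.44  0.21 -0.31  1.77  0.06  1.17 -0.83]
need cm [ 0.04 -0.02 -0.11] deg [0.1 0.3 0.3]
```

View pics/z2.png

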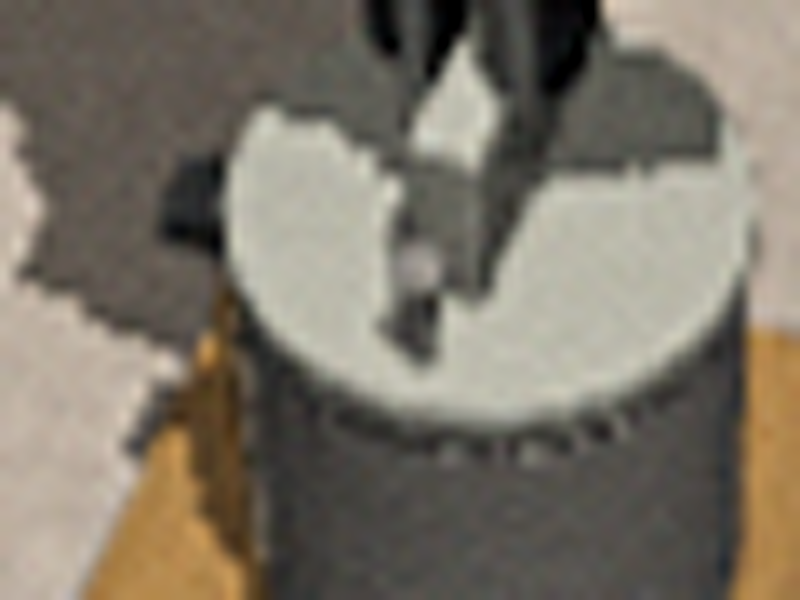

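>>> drive_tool(targets=[[1, 0.04, 0, -0.2, 0.1, 0.35, 0.3], [1, 0.02, 0, -0.2, 0, 0.2, 0]])

```text
time: 7.6
eef_pos: [0.5368, -0.1376, 0.1571]
tool_rot: [[0.577, -0.817, 0.0], [-0.817, -0.577, -0.001], [0.001, 0.0, -1.0]]
ft_force: [5.6, -1.3, -17.3]
gripper_width: 0.0095
```

```bash
python3 -c "
from h import *
need(.5371,-.1377,.164,-54.8)"
```

```text
t 7.6 pos [ 0.5368 -0.1376  0.1571] yaw -54.8 F [  5.6  -1.3 -17.3] M [-0.3  -1.54  0.05] w 0.0095 q [ 0.44  0.21 -0.31  1.78  0.07  1.17 -0.84]
need cm [ 0.02 -0.02 -0.69] deg [ 0. -0.  0.]
```

>>> drive_tool(targets=[[1, 0.03, 0, -0.3, 0, 0.15, 0], [1, 0.03, 0, -0.3, 0, 0.15, 0]])

```text
time: 7.8
eef_pos: [0.5368, -0.1376, 0.1581]
tool_rot: [[0.577, -0.817, 0.001], [-0.817, -0.577, -0.003], [0.003, 0.001, -1.0]]
ft_force: [9.1, -0.9, -22.6]
gripper_width: 0.009
```

```bash
python3 -c "
from h import *
need(.5371,-.1377,.164,-54.8)"
```

```text
t 7.8 pos [ 0.5368 -0.1376  0.1581] yaw -54.7 F [  9.1  -0.9 -22.6] M [-0.23 -2.13 -0.04] w 0.009 q [ 0.44  0.2  -0.31  1.78  0.07  1.17 -0.84]
need cm [ 0.03 -0.02 -0.59] deg [ 0.1 -0.2  0.1]
```

```bash
cat > rise.py <<'E'
from h import *
def edge(im):
    g=cv2.cvtColor(im,cv2.COLOR_BGR2GRAY).astype(float); out=[]
    for c in range(281,304):
        if 283<=c<=288: continue
        v=g[193:209,c]; i=np.where((v[:-1]>110)&(v[1:]<=110))[0]
        if len(i): i=i[0]; out.append((c,193+i+(v[i]-110)/(v[i]-v[i+1])))
    return dict(out)
p=np.mean([eyes.capture('scene')['pixels'].astype(float) for _ in range(2)],0).astype(np.uint8)[:,:,::-1]
a=edge(cv2.imread('pics/scene0.png')); b=edge(np.ascontiguousarray(p))
d=[a[c]-b[c] for c in a if c in b]; print("rise px",np.round(np.median(d),2),np.round(np.std(d),2),"mm",np.round(np.median(d)/.282,1),len(d))
cv2.imwrite('pics/last.png',p)
need(.5371,-.1377,.164,-54.8)
E
python3 rise.py
```

```text
rise px 0.83 0.13 mm 2.9 17
t 7.9 pos [ 0.5368 -0.1376  0.1583] yaw -54.7 F [  7.9  -0.5 -18.6] M [-0.2  -1.77  0.  ] w 0.0095 q [ 0.44  0.2  -0.31  1.78  0.07  1.17 -0.84]
need cm [ 0.03 -0.02 -0.57] deg [ 0.1 -0.2  0.1]
```

>>> drive_tool(targets=[[1, 0.03, 0, -0.3, 0, 0, 0], [1, 0.03, 0, -0.3, 0, 0, 0]])

```text
time: 8.1
eef_pos: [0.5368, -0.1376, 0.1593]
tool_rot: [[0.578, -0.816, -0.002], [-0.816, -0.578, -0.001], [0.0, 0.002, -1.0]]
ft_force: [8.7, -0.7, -22.3]
gripper_width: 0.0101
```

>>> drive_tool(targets=[[1, 0.03, 0, -0.3, 0, 0, 0], [1, 0.03, 0, -0.3, 0, 0, 0]])

```text
time: 8.3
eef_pos: [0.5368, -0.1376, 0.1603]
tool_rot: [[0.579, -0.816, -0.004], [-0.816, -0.579, 0.001], [-0.003, 0.003, -1.0]]
ft_force: [8.9, -0.8, -21.9]
gripper_width: 0.0099
```

```bash
python3 rise.py
```

```text
rise px 1.36 0.28 mm 4.8 17
t 8.4 pos [ 0.5368 -0.1376  0.1606] yaw -54.7 F [  6.6  -1.1 -18.3] M [-0.2  -1.65  0.01] w 0.0096 q [ 0.44  0.21 -0.31  1.77  0.07  1.18 -0.84]
need cm [ 0.02 -0.02 -0.34] deg [0.2 0.2 0.1]
```

>>> drive_tool(targets=[[1, 0.03, 0, -0.3, 0.1, 0.2, 0], [1, 0.03, 0, -0.3, 0, 0.1, 0], [1, 0.03, 0, -0.3, 0, 0.1, 0]])

```text
time: 8.7
eef_pos: [0.5368, -0.1376, 0.1624]
tool_rot: [[0.579, -0.815, -0.003], [-0.815, -0.579, -0.001], [-0.001, 0.003, -1.0]]
ft_force: [8.7, -0.7, -21.5]
gripper_width: 0.0099
```

>>> drive_tool(targets=[[1, 0.03, 0, -0.3, 0, 0.1, 0], [1, 0.03, 0, -0.3, 0, 0.1, 0], [1, 0.03, 0, -0.3, 0, 0.1, 0]])

```text
time: 9.0
eef_pos: [0.5368, -0.1376, 0.1644]
tool_rot: [[0.58, -0.815, -0.004], [-0.815, -0.58, -0.002], [-0.0, 0.004, -1.0]]
ft_force: [7.4, -0.9, -19.3]
gripper_width: 0.0095
```

```bash
python3 rise.py
```

```text
rise px 2.48 0.32 mm 8.8 17
t 9.1 pos [ 0.5368 -0.1376  0.1649] yaw -54.5 F [  5.6  -0.1 -14.2] M [-0.13 -1.3  -0.07] w 0.0095 q [ 0.44  0.2  -0.31  1.76  0.07  1.19 -0.84]
need cm [ 0.02 -0.02  0.09] deg [0.2 0.  0.3]
```

>>> drive_tool(targets=[[1, 0, 0, -0.15, 0.1, 0, 0.1]])

```text
time: 9.2
eef_pos: [0.5369, -0.1376, 0.1651]
tool_rot: [[0.579, -0.815, -0.003], [-0.815, -0.579, -0.001], [-0.001, 0.003, -1.0]]
ft_force: [4.2, -1.0, -10.5]
gripper_width: 0.0095
```

```bash
python3 rise.py; python3 rise.py; python3 chk.py pics/c2.png
```

```text
rise px 2.79 0.17 mm 9.9 17
t 9.3 pos [ 0.5368 -0.1376  0.1654] yaw -54.6 F [  5.3  -1.6 -11.9] M [-0.2  -1.23  0.03] w 0.0097 q [ 0.44  0.2  -0.31  1.76  0.07  1.19 -0.84]
need cm [ 0.02 -0.02  0.14] deg [0.1 0.  0.2]
rise px 2.81 0.12 mm 10.0 17
t 9.4 pos [ 0.5369 -0.1376  0.1657] yaw -54.6 F [  4.9  -0.4 -11.5] M [-0.16 -1.13 -0.07] w 0.0096 q [ 0.44  0.2  -0.31  1.76  0.07  1.19 -0.84]
need cm [ 0.02 -0.02  0.17] deg [0.1 0.  0.2]
t 9.4 pos [ 0.5369 -0.1376  0.1657] yaw -54.6 F [  4.9  -0.4 -11.5] M [-0.16 -1.13 -0.07] w 0.0096 q [ 0.44  0.2  -0.31  1.76  0.07  1.19 -0.84]
need cm [ 0.05 -0.01  1.17] deg [0.1 0.  0.2]
scene label 0.84 [274. 195.] [ 0.5639 -0.1771] ang -55.5
scene pin 0.56 [283.8 190.5] [ 0.5737 -0.1177] ang 28.9
scene lid 0.77 [288.6 186.7] [ 0.5403 -0.147 ] ang -69.8
top pin 0.59 [370.8 245.8] [ 0.5629 -0.1222] ang 31.4
top lid 0.7 [378.7 255.8] [ 0.5403 -0.1448] ang -64.3
```

View pics/c2.png

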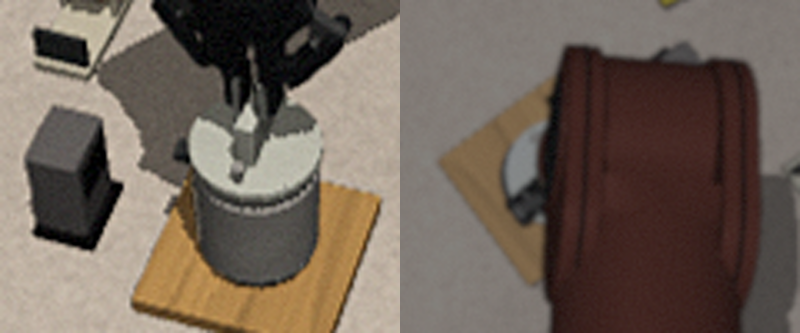

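```bash
python3 rise.py; python3 rise.py
```

```text
rise px 3.11 0.32 mm 11.0 17
t 9.9 pos [ 0.5369 -0.1376  0.1667] yaw -54.6 F [ 2.2  0.5 -5.7] M [-0.01 -0.62  0.03] w 0.0099 q [ 0.44  0.2  -0.31  1.76  0.07  1.19 -0.84]
need cm [ 0.02 -0.01  0.27] deg [ 0.1 -0.   0.2]
rise px 3.19 0.29 mm 11.3 17
t 10.0 pos [ 0.5369 -0.1376  0.1668] yaw -54.6 F [ 2.4  0.9 -6. ] M [-0.02 -0.55 -0.01] w 0.0099 q [ 0.44  0.2  -0.31  1.76  0.07  1.19 -0.84]
need cm [ 0.02 -0.01  0.28] deg [ 0.1 -0.   0.2]
```

>>> drive_tool(targets=[[1, 0, 0, 0.15, 0, 0, 0]])

```text
time: 10.1
eef_pos: [0.537, -0.1377, 0.1662]
tool_rot: [[0.579, -0.816, -0.001], [-0.816, -0.579, -0.002], [0.001, 0.002, -1.0]]
ft_force: [-2.5, 1.0, 5.1]
gripper_width: 0.0097
```

```bash
for i in 1 2 3 4 5 6; do python3 rise.py | grep -v need; done
```

```text
rise px 2.97 0.3 mm 10.5 17
t 10.2 pos [ 0.537  -0.1376  0.1659] yaw -54.6 F [-0.5  0.7 -1.2] M [ 0.04 -0.05 -0.08] w 0.0097 q [ 0.44  0.2  -0.31  1.77  0.07  1.19 -0.84]
rise px 2.9 0.25 mm 10.3 17
t 10.3 pos [ 0.537  -0.1376  0.1656] yaw -54.6 F [-0.1  0.4 -1.2] M [-0.04 -0.12 -0.05] w 0.01 q [ 0.44  0.2  -0.31  1.77  0.07  1.19 -0.84]
rise px 2.87 0.13 mm 10.2 17
t 10.4 pos [ 0.5369 -0.1376  0.1653] yaw -54.6 F [ 1.2  0.4 -2.7] M [-0.11 -0.27 -0.04] w 0.0097 q [ 0.44  0.2  -0.31  1.77  0.07  1.19 -0.84]
rise px 2.84 0.12 mm 10.1 17
t 10.5 pos [ 0.5369 -0.1376  0.1651] yaw -54.6 F [ 1.3  0.8 -4. ] M [-0.07 -0.44  0.  ] w 0.01 q [ 0.44  0.2  -0.31  1.77  0.07  1.19 -0.84]
rise px 2.79 0.19 mm 9.9 17
t 10.6 pos [ 0.5369 -0.1376  0.1649] yaw -54.6 F [ 1.8  0.2 -5.8] M [-0.07 -0.6  -0.02] w 0.0099 q [ 0.44  0.2  -0.31  1.77  0.07  1.19 -0.84]
rise px 2.76 0.22 mm 9.8 17
t 10.7 pos [ 0.5369 -0.1376  0.1649] yaw -54.6 F [ 1.8 -0.4 -7. ] M [-0.1 -0.7 -0. ] w 0.0094 q [ 0.44  0.2  -0.31  1.77  0.07  1.19 -0.84]
```

Settled: the lid is about 10 mm open, held with about 7 N of pull and nearly still. Handing in.

```bash
python3 -c "
from h import *
print(env.job_done()); need(.537,-.138,.165,-54.8)"
```

```text
the job is handed in; nothing more can be done
None
the job is handed in; nothing more can be done
```

I handed the job in at about 10.7 s with the lid held about 1 cm open and the label facing the scanner. `env.job_done()` reports no verdict, so I don't know the judged result.

- **Turn and read:** I chose the small wooden station over the yellow and the larger wooden one. I gripped the lid handle and turned the canister about 38° clockwise with the lid shut. It then rested about 0.7 s with the tool at -54.8°. The board edges and the scanner both put the facing direction at about -55°.
- **Lift:** I pulled the lid up in small steps, with forces up to about 33 N. The lid rubbed on the guide pins until I corrected a slight tool tilt. It never came near the stops.

**Last checks:**
- **Lid opening:** the picture puts it at 9.8 mm. The tool's own rise says about 10.5 mm.
- **Steadiness:** the tool moved 0.2 mm or less in the last 0.1 s, while still pulling with about 7 N.
- **Label direction:** the tool yaw of -54.6° and the label network's -55.5° agree. The pin network disagreed, implying -59° to -61°, which is still inside the ±10° limit. The close-up, taken after the turn and before the lift, sided with about -55° ± 2°.
- **Bottle, tape and cap:** the arm's path stayed clear of all three. I did not measure their positions again at the end.

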